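# Lock the label printer with its T-handled key

### The arm

A 6-joint arm with a two-finger parallel gripper is mounted at the origin on the work surface. World frame = base frame: x ahead of the robot, y to its left, z up, the work surface at z = 0. Lengths are in m, angles in rad, forces in N, time in s.
With the tool pointing down it reaches from about 0.35 to 0.925 m from the base axis. Payload 6.4 kg.
Tool frame: the origin (TCP) lies midway between the tips of the shut fingers; the grasp point (between the pads) lies 19 mm behind it; z points along the fingers, y is the line along which they close (so a half turn about z gives the same grasp; the last joint's range is limited). The gripper opens to 94 mm and grips with 3 to 60 N. Pads are 16 mm wide; open, the fingers measure 119 mm over their backs; the gripper's body (75 mm by 177 mm) begins 78 mm behind the grasp point.
Start: joints at [1.075, 0.245, 1.558, -0, 1.339, -0.174], TCP at [0.206, 0.617, 0.205] pointing down, gripper open.
Joint ranges: [-3.13, 3.13], [-1.02, 2.26], [0.13, 2.54], [-0.95, 4.09], [0.21, 2.88], [-2.74, 2.74]. Speed limits (rad/s): [2.57, 2.57, 3.14, 3.14, 3.14, 3.14].

### API

Orientations are given as [roll, pitch, yaw] about the fixed x, y, z axes, in that order (R = Rz(yaw) Ry(pitch) Rx(roll)).
In Python, from workcell import * gives the robot as it stands.
- The arm moves only by the shell command python3 -m crank 'ROWS'. ROWS is JSON, one flat list of numbers, 7 for each row, row after row: the opening, from 0 (shut) to 1 (fully open), then the shift along the tool's x, y, z in m, then the turn, a rotation vector about the tool's x, y, z in rad. In form: [jaw, x, y, z, wx, wy, wz, jaw, x, y, z, wx, wy, wz, ...]. A call has 1 to 10 rows; each row shifts and turns the commanded pose from where the row before left it, along the tool's axes as they then stand; what a row does not reach is not made up. A row lasts 1/10 s, in which the tool goes at most 50 mm and 8.59 degrees, less where a joint would pass 70% of its speed; a pose out of reach is approached as far as the arm can. A call with a gripper value outside its range is refused whole. The fingers move at their own pace and stop on an object; the grip force is fixed at half the most. Time passes only in rows, so rows that do not move let the fingers close. It gives the time, the measured TCP pose, the force, the opening and the grip force at its end, in the units of the state.
- state(): the state, without advancing time (a new reading comes with each control period).
- camera(name): name is "side" or "top"; returns the picture (420x560x3 uint8, red, green, blue); there is no depth.
- camera_model(name): a dict with "K" (3x3 intrinsics, pixels), "T" (4x4, takes a point from camera to world coordinates). Camera axes: x right, y up, looking along -z (the intrinsics and any distortion apply to the point x, -y, -z); pixel columns grow to the right and rows downward; lengths in m; the calibration is good to about 2 mm. A picture is of the moment at which its call begins. camera_model takes no time and is no camera call.
- finish_job(): hands the job in; it is judged then, once.
The state is a dict: "time": time; "q": joint angles; "qvel": joint speeds; "joint_torque": joint torques, N m; "ee_pos": TCP position; "tcp_rot": TCP orientation; "contact_force": force on the tool from outside, world axes, zero at the start; "wrist_torque": the same for the moment, N m; "width": opening from 0.0 (shut) to 1.0 (fully open); "grip_force": force on a finger pad.
Only numpy, scipy, OpenCV 4.12 (cv2) and the standard library are available. Lean on these libraries where they do the work, as an engineer would, in place of code of your own. Each camera call takes 0.05 s, during which the arm holds its last target. There are 200 camera calls.

### The job

The service lock of the black label printer, sunk in a well in its top where fingers cannot reach, is open. Take the red T-handled key out of its stand, put its blade into the lock's slot, push it down against the spring and turn it clockwise to the stop, so that the lock springs back up and clicks home; leave the key standing in the lock. Do not force the lock where it does not turn, and do not shove the things lying around.

Things in the scene. Friction and masses are not known exactly. Their poses are not given: they have to be found in the camera images.
- key_bar (a point): centre of the red crossbar of the T-handled key, loose (0.16 kg), upright in the grey stand at the start. The bar is 90 mm long (its x), 16 mm thick (y) and 20 mm high (z, up). A round steel shank (10 mm) runs down from its middle to a flat blade, whose lower end lies 105 mm below this point. The key is the same after a half turn about its shank.
- key: the same T-handled key; origin at the centre of the lower end of its blade, axes as key_bar.
- key_tip (a point): centre of the lower end of the key's blade, which is 26 mm wide (along the bar, x), 7 mm thick (across it, y) and 30 mm high; axes as key_bar.
- well_mouth (a point): centre of the mouth of the well in the printer's flat top, 120 mm above the table. The well is a round bore 43 mm across with a 3 mm chamfer and a white rim; the top of the yellow lock lies 30 mm down in it. Red marks beside the rim show the slot's direction when open, green marks when locked.
- printer: black and grey label printer, fixed: 180 mm (its x) by 220 mm (its y), 120 mm high; origin at the centre of its underside, straight below the well. Its label slot is on its -x side, toward the robot. The open lock's slot lies along its y, the locked one 64 degrees clockwise of that, seen from above.
- lock_slot (a point): centre of the floor of the slot in the yellow lock, 46 mm below the printer's top while the lock is up; x runs along the slot, z up. It turns and sinks with the lock. The slot is 32 mm long, 9.5 mm wide and 16 mm deep, its upper 4 mm flared outward at 45 degrees to 17.5 mm wide. The blade's lower end stands on its floor when inserted.
- lock_press (a joint): how far the lock is pushed down, m: 0 up, 0.010 at its bottom stop. The spring pushes back with 4 N at 0 and 12 N at the bottom stop.
- lock_turn (a joint): how far the lock is turned clockwise seen from above, rad: 0 open, 1.12 at the end stop. Turning takes about 0.05 N m; over 4 N m forces it. Between 0.09 and 1.02 it turns only while pushed down by at least 6 mm; past 1.02 it springs up again when the pressure is released, and is locked. The blade has about 0.1 rad of play in the slot, to be added to the turn.
- label_roll: bystander: white roll of labels standing upright, 84 mm across, 60 mm high; origin at the centre of its underside.
- mug: bystander: blue mug, 80 mm across, 95 mm high; origin at the centre of its underside.
- stapler: bystander: orange and black stapler, 150 mm long (its y), 40 mm wide, 52 mm high; origin at the centre of its underside.
- battery: bystander: orange battery pack, 80 x 120 mm, 57 mm high; origin at the centre of its underside.
- stand: centre of the underside of the grey stand (fixed): a block 70 x 70 mm and 45 mm high on a black foot 100 x 100 x 4 mm. Its pocket for the blade is 30 mm along its x by 13 mm along its y, its floor 5 mm above the table, so that the key is drawn straight up by 40 mm to come free.
Mind the look-alikes: they are no part of the job. Of the things shaped like the key, the red one is meant.

How it is judged:
On the way, in this order (a step that is already met when the one before it is completed fails the run):
1. the key's blade stands in the slot of the lock, which is still open (distance between key_tip and lock_slot below 0.01 m and value of joint lock_turn below 0.2 rad).
2. the lock is turned past 0.6 rad, pushed down by the key in its slot (distance between key_tip and lock_slot below 0.01 m and value of joint lock_turn above 0.6 rad and value of joint lock_press above 0.004 m).
At the end, for the whole second after the job is handed in: The lock is turned clockwise past 0.95 rad and has sprung up to within 3 mm of its top position; the key stands in it at rest, released, its blade's end within 10 mm of the slot's floor centre and leaning less than 0.4 rad (value of joint lock_turn above 0.95 rad and value of joint lock_press below 0.003 m and distance between key_tip and lock_slot below 0.01 m and angle between key_bar's own z axis and vertical below 0.4 rad and linear speed of key below 0.03 m/s); the robot touches nothing.
It fails at once if the label roll is shoved more than 30 mm (distance of label_roll from where it was at the start of the episode above 0.03 m).
It fails at once if the mug is shoved more than 30 mm (distance of mug from where it was at the start of the episode above 0.03 m).
It fails at once if the stapler is shoved more than 30 mm (distance of stapler from where it was at the start of the episode above 0.03 m).
It fails at once if the battery is shoved more than 30 mm (distance of battery from where it was at the start of the episode above 0.03 m).
It fails at once if the lock is forced: the key bears on it with more than 500 N (contact force between key and printer above 500 N).
It also fails if it takes over 45 s, if anything falls off the work surface, if the arm or the gripper's body presses on something with over 40 N, if the wrist force passes 120 N, or if a joint passes its speed limit or range.

## Working session

There is one attempt and no reset: what is moved stays moved. The work goes in short steps, Python scripts to look and compute and a shell command to move; the robot and the scene stay as the last step left them, time stands still between calls to the robot, and variables do not carry over. Pictures are saved under pics/ and viewed, at most 10 in all, crops included, and the job is handed in when it is done.

```bash
mkdir -p pics; ls
python3 - <<'E'
from workcell import *
import cv2,numpy as np
for n in("top","side"):
    im=camera(n); cv2.imwrite(f"pics/{n}0.png",im[:,:,::-1]); m=camera_model(n); print(n,{k:np.round(v,4).tolist() if not isinstance(v,str) else v for k,v in m.items()})
s=state(); print(s)
E
```

```text
pics
top {'K': [[543.3967, 0.0, 277.18], [0.0, 543.3967, 214.4852], [0.0, 0.0, 1.0]], 'T': [[-0.0234, 0.9868, -0.1602, 0.3454], [-0.9995, -0.0196, 0.0253, 0.0204], [0.0219, 0.1607, 0.9868, 1.5902], [0.0, 0.0, 0.0, 1.0]]}
side {'K': [[537.7428, 0.0, 275.2652], [0.0, 537.7428, 210.2147], [0.0, 0.0, 1.0]], 'T': [[0.9934, 0.0727, -0.0882, 0.4585], [-0.1138, 0.7, -0.705, -0.954], [0.0105, 0.7105, 0.7037, 1.0465], [0.0, 0.0, 0.0, 1.0]]}
{'time': 0.1, 'q': array([ 1.07489701e+00,  2.45718316e-01,  1.55888817e+00, -3.50347599e-05,
        1.33869935e+00, -1.74099124e-01]), 'qvel': array([-0.0003492 ,  0.00022708, -0.00429246,  0.0008979 , -0.00093589,
        0.00161029]), 'joint_torque': array([-1.74125021e-04, -4.16913664e+01, -3.15528166e+01,  6.87333802e-02,
        3.10210953e-02, -6.76716377e-05]), 'ee_pos': array([0.20531961, 0.61614845, 0.20447425]), 'tcp_rot': array([-3.13989947e+00, -2.63191955e-04,  2.81980033e+00]), 'contact_force': array([-0.6064204 ,  0.07989831, -0.32348694]), 'wrist_torque': array([ 0.01896537, -0.02049003,  0.03857933]), 'grip_force': 0.0, 'width': 0.9992672538958348}
```

View pics/top0.png

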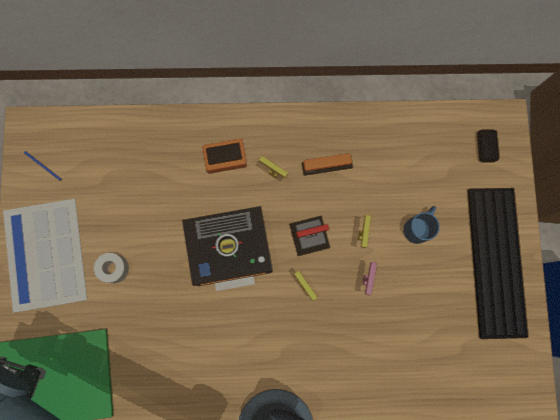

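View pics/side0.png

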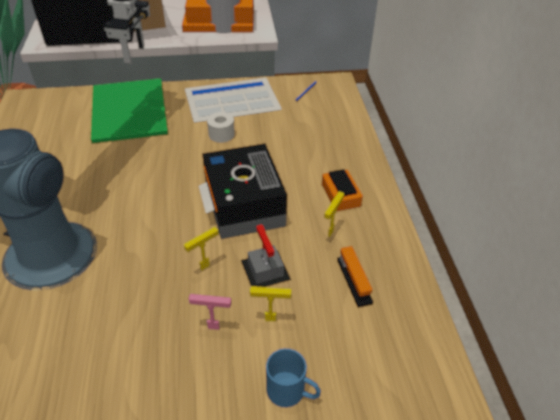

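The top view shows the red bar at about (312,231) on its stand at (310,236), and the printer's well at about (227,245). The side view has the bar at (265,240) and the well at (243,173).

```bash
cat > h.py <<'E'
from workcell import *
import cv2,numpy as np
def ray(n,uv):
    m=camera_model(n);K=np.array(m["K"]);T=np.array(m["T"])
    d=np.linalg.inv(K)@[uv[0],uv[1],1]; return T[:3,3],T[:3,:3]@(d*[1,-1,-1])
def onz(n,uv,z):
    o,d=ray(n,uv); return o+d*(z-o[2])/d[2]
def tri(a,b):
    A=np.zeros((3,3));r=np.zeros(3);
    for n,uv in(("top",a),("side",b)):
        o,d=ray(n,uv);d=d/np.linalg.norm(d);P=np.eye(3)-np.outer(d,d);A+=P;r+=P@o
    return np.linalg.solve(A,r)
def hsv(im): return cv2.cvtColor(im,cv2.COLOR_RGB2HSV)
def blobs(m,amin=4):
    n,l,s,c=cv2.connectedComponentsWithStats(m.astype(np.uint8)*255)
    return [(s[i],c[i],l==i) for i in range(1,n) if s[i][4]>=amin]
def red(im):
    h=hsv(im).astype(int); return ((h[...,0]<6)|(h[...,0]>174))&(h[...,1]>170)&(h[...,2]>70)
def rect(mask):
    return cv2.minAreaRect(np.argwhere(mask)[:,::-1].astype(np.float32))
E
python3 - <<'E'
from h import *
R={}
for n,roi in(("top",(180,200,340,300)),("side",(190,130,300,290))):
    im=camera(n);h=hsv(im).astype(int);x0,y0,x1,y1=roi
    box=np.zeros(im.shape[:2],bool);box[y0:y1,x0:x1]=1
    masks={"red":red(im)&box,"green":(abs(h[...,0]-60)<15)&(h[...,1]>100)&(h[...,2]>60)&box,"white":(h[...,1]<50)&(h[...,2]>130)&box,
     "yel":(abs(h[...,0]-27)<6)&(h[...,1]>120)&(h[...,2]>90)&box}
    for k,m in masks.items():
        for s,c,b in blobs(m):
            r=rect(b); print(n,k,s.tolist(),c.round(1),[np.round(q,1) for q in r], onz(n,c,.12).round(4))
    x0,y0,x1,y1=(185,200,335,290) if n=="top" else (190,135,300,285)
    crop=cv2.resize(im[y0:y1,x0:x1],None,fx=5 if n=="top" else 4,fy=5 if n=="top" else 4,interpolation=cv2.INTER_CUBIC)
    cv2.imwrite(f"pics/{n}1.png",crop[:,:,::-1]); print(crop.shape)
E
```

```text
top red [297, 225, 32, 12, 154] [312.4 230.3] [array([312.1, 230.4]), array([ 5.6, 32. ]), np.float64(76.0)] [ 0.5384 -0.1125  0.12  ]
top green [250, 259, 5, 4, 16] [252.2 260.5] [array([252. , 260.5]), array([3., 4.]), np.float64(90.0)] [0.4596 0.053  0.12  ]
top white [216, 234, 22, 22, 89] [226.7 244.6] [array([226.5, 244.5]), array([21., 21.]), np.float64(90.0)] [0.5042 0.1216 0.12  ]
top white [259, 257, 5, 5, 22] [261.1 258.9] [array([261., 259.]), array([4., 4.]), np.float64(90.0)] [0.4634 0.029  0.12  ]
top white [215, 277, 40, 14, 295] [234.3 283.2] [array([234.4, 283.3]), array([ 7.5, 39.1]), np.float64(79.7)] [0.3997 0.1021 0.12  ]
top yel [220, 239, 15, 14, 131] [227.  245.5] [array([227. , 245.5]), array([13., 14.]), np.float64(90.0)] [0.5017 0.1207 0.12  ]
top yel [294, 271, 23, 29, 208] [305.  285.1] [array([305. , 285.3]), array([33.4,  6.6]), np.float64(54.5)] [ 0.3905 -0.0876  0.12  ]
(450, 750, 3)
side red [245, 182, 3, 2, 4] [246.  182.2] [array([246., 182.]), array([1.4, 1.4]), np.float64(45.0)] [0.5112 0.0841 0.12  ]
side red [257, 225, 17, 31, 209] [264.8 239.
[... 697 characters left out ...]
oat64(90.0)] [0.5287 0.1217 0.12  ]
side white [199, 183, 15, 30, 242] [206.2 197.5] [array([206.2, 197.3]), array([28.9,  8.5]), np.float64(76.0)] [0.4078 0.0371 0.12  ]
side white [227, 195, 5, 5, 20] [228.9 197.3] [array([229., 197.]), array([4., 4.]), np.float64(90.0)] [0.4644 0.032  0.12  ]
side yel [239, 176, 9, 3, 17] [243.  176.6] [array([243., 177.]), array([2., 8.]), np.float64(90.0)] [0.5051 0.107  0.12  ]
side yel [190, 226, 29, 44, 485] [203.4 244.2] [array([201.3, 245.7]), array([25.3, 45.5]), np.float64(15.7)] [ 0.3978 -0.1188  0.12  ]
side yel [249, 285, 43, 5, 137] [267.  287.8] [array([270., 287.]), array([42.,  4.]), np.float64(0.0)] [ 0.5304 -0.2579  0.12  ]
(600, 440, 3)
```

View pics/top1.png

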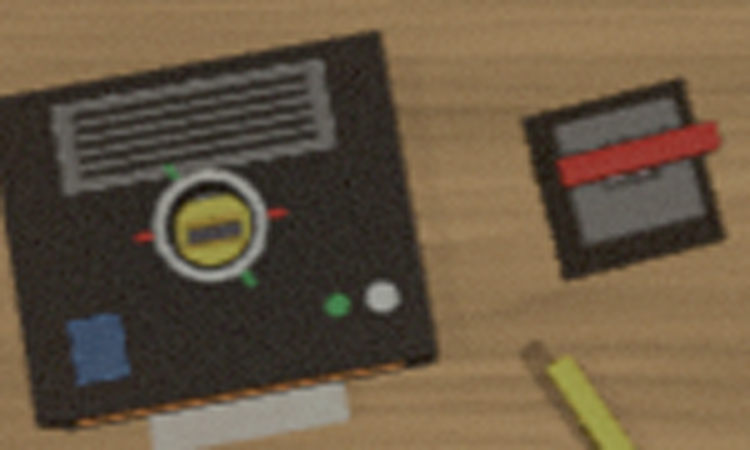

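View pics/side1.png

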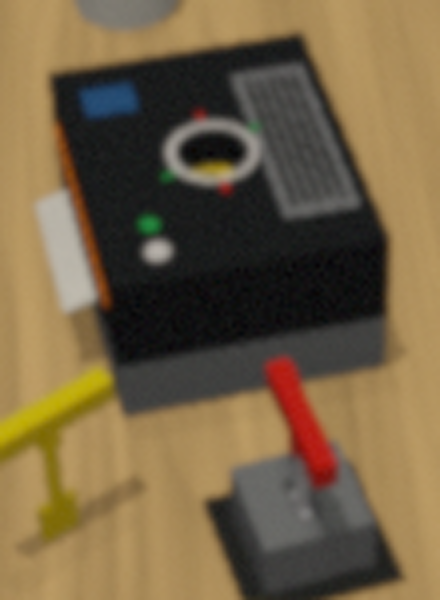

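Crops: in the top view the well rim is at about (226.6,244.6), with red slot marks at (214,247.6) and (240.6,242.6). The red bar centre is at (312,230.4). In the side view the rim centre is at (243,172.8) and the key is upright in the stand.

Run:
```python
from h import *
ims=[hsv(camera("top")).astype(float) for _ in range(1)]
im=np.mean([camera("top").astype(float) for _ in range(6)],0).astype(np.uint8)
sd=np.mean([camera("side").astype(float) for _ in range(6)],0).astype(np.uint8)
h=hsv(im).astype(int);hs=hsv(sd).astype(int)
def box(x0,y0,x1,y1):
    b=np.zeros((420,560),bool);b[y0:y1,x0:x1]=1;return b
def line(n,m,z):
    p=np.array([onz(n,q[::-1],z) for q in np.argwhere(m)]);c=p.mean(0);u,s,v=np.linalg.svd(p-c);d=v[0]; t=(p-c)@d
    print(n,"centre",c.round(4),"yaw",np.degrees(np.arctan2(d[1],d[0])).round(2),"len",np.ptp(t).round(4),"wid",np.ptp((p-c)@v[1]).round(4));return c
line("top",red(im)&box(290,215,335,250),.12)
line("side",red(sd)&box(250,215,290,265),.115)
# red/green marks
r=((h[...,0]<12)|(h[...,0]>168))&(h[...,1]>110)&(h[...,2]>60)
g=(abs(h[...,0]-60)<22)&(h[...,1]>60)&(h[...,2]>50)
for k,m in(("r",r),("g",g)):
    P=[]
    for s,c,b in blobs(m&box(205,225,250,262),3):
        q=onz("top",c,.12);print(k,c.round(1),s[4],q.round(4));P.append(q)
    if len(P)>=2:
        d=P[1]-P[0];print(" dir",np.degrees(np.arctan2(d[1],d[0])),"mid",(P[0]+P[1])/2)
# rim ellipses
for n,hh,b in(("top",h,box(210,228,244,260)),("side",hs,box(226,160,262,188))):
    m=(hh[...,1]<70)&(hh[...,2]>105)&b
    c,_=cv2.findContours(m.astype(np.uint8),cv2.RETR_EXTERNAL,cv2.CHAIN_APPROX_NONE)
    e=cv2.fitEllipse(cv2.convexHull(np.vstack(c))); print(n,"rim",e,onz(n,e[0],.12).round(4))
    if n=="top":et=e[0]
    else: print("tri rim",tri(et,e[0]))
# printer top outline: dark blob ; foot
dark=(h[...,2]<75)
for s,c,b in blobs(cv2.morphologyEx((dark&box(175,195,335,300)).astype(np.uint8),cv2.MORPH_CLOSE,np.ones((9,9)))>0,200):
    r=rect(b);bp=cv2.boxPoints(r)
    for z in(0.12,0.004):
        w=np.array([onz("top",q,z) for q in bp]);e=np.diff(np.vstack([w,w[:1]]),axis=0)
        print("dark",z,w.mean(0).round(4),np.linalg.norm(e,axis=1).round(4),np.degrees(np.arctan2(e[:,1],e[:,0])).round(1))
gray=(h[...,1]<60)&(h[...,2]>60)&(h[...,2]<150)&box(292,215,330,255)
for s,c,b in blobs(gray,50):
    hull=cv2.convexHull(np.argwhere(b)[:,::-1].astype(np.float32)); r=cv2.minAreaRect(hull)
    w=np.array([onz("top",q,.045) for q in cv2.boxPoints(r)]);e=np.diff(np.vstack([w,w[:1]]),axis=0)
    print("stand",w.mean(0).round(4),np.linalg.norm(e,axis=1).round(4),np.degrees(np.arctan2(e[:,1],e[:,0])).round(1))
```

```text
top centre [ 0.5382 -0.1117  0.12  ] yaw 103.34 len 0.0875 wid 0.0154
side centre [ 0.5398 -0.1153  0.115 ] yaw 101.65 len 0.0991 wid 0.0194
r [240.2 242. ] 10 [0.5105 0.0849 0.12  ]
r [213. 247.] 11 [0.4984 0.1586 0.12  ]
 dir 99.29084786658802 mid [0.50446166 0.12174674 0.12      ]
g [218.7 233.7] 9 [0.5345 0.1431 0.12  ]
g [234.4 255.4] 10 [0.4744 0.101  0.12  ]
 dir -144.9954554373189 mid [0.50445418 0.1220366  0.12      ]
top rim ((226.15087890625, 244.1425323486328), (21.797046661376953, 24.198102951049805), 136.3273468017578) [0.5055 0.123  0.12  ]
side rim ((242.83274841308594, 172.32275390625), (15.956338882446289, 24.865755081176758), 84.82857513427734) [0.5059 0.124  0.12  ]
tri rim [0.50559816 0.12295501 0.12087482]
dark 0.12 [0.5012 0.1219 0.12  ] [0.2211 0.1848 0.2169 0.1835] [ -80.9 -171.2   98.7   10.1]
dark 0.004 [0.5135 0.1299 0.004 ] [0.2386 0.1994 0.234  0.198 ] [ -80.9 -171.2   98.7   10.1]
dark 0.12 [ 0.525  -0.1031  0.12  ] [0.0917 0.092  0.0908 0.0917] [ -76.3 -167.4  103.5   13.1]
dark 0.004 [ 0.5391 -0.1128  0.004 ] [0.0989 0.0993 0.098  0.0989] [ -76.3 -167.4  103.5   13.1]
stand [ 0.5654 -0.1073  0.045 ] [0.0723 0.0183 0.0722 0.0182] [ -77.  -168.1  102.9   12.3]
stand [ 0.5201 -0.1177  0.045 ] [0.0734 0.0328 0.0732 0.0327] [ -77.1 -168.1  102.8   12.3]
```

```bash
cat >> h.py <<'E'
def to(x,y,z,yaw):
    "shift in tool axes to world target, and remaining turn about tool z"
    from scipy.spatial.transform import Rotation as Ro
    s=state();R=Ro.from_euler("xyz",s["tcp_rot"]);p=R.inv().apply(np.array([x,y,z])-s["ee_pos"])
    d=R.inv()*Ro.from_euler("xyz",[np.pi,0,np.radians(yaw)])
    print("t",round(s["time"],2),"pos",s["ee_pos"].round(4),"yaw",np.degrees(s["tcp_rot"][2]).round(2),"F",s["contact_force"].round(1),"Tq",s["wrist_torque"].round(2),"w",round(s["width"],3),"g",round(s["grip_force"],1))
    print("shift",p.round(4),"turn",d.as_rotvec().round(4))
E
python3 -m crank '[1,0,0,0,0,0,0.1456,1,0,0,0,0,0,0.1456,1,0,0,0,0,0,0.1456,1,0,0,0,0,0,0.1456,1,0,0,0,0,0,0.1456,1,0,0,0,0,0,0.1456,1,0,0,0,0,0,0.1456,1,-0.02,0.004,0,0,0,0,1,-0.04,0.008,0,0,0,0,1,-0.046,0.0093,0,0,0,0]'
python3 -m crank '[1,-0.046,0.0093,0,0,0,0,1,-0.046,0.0093,0,0,0,0,1,-0.046,0.0093,0,0,0,0,1,-0.046,0.0093,0,0,0,0,1,-0.046,0.0093,0,0,0,0,1,-0.046,0.0093,0,0,0,0,1,-0.046,0.0093,0,0,0,0,1,-0.046,0.0093,0,0,0,0,1,-0.04,0.008,0,0,0,0,1,-0.02,0.004,0,0,0,0]'
python3 -c "
from h import *
to(.5385,-.1122,.16,103.2)"
```

```text
time: 1.85
ee_pos: [0.2505, 0.5177, 0.2054]
tcp_rot: [3.141, -0.0, 1.803]
contact_force: [0.7, 0.5, 0.2]
width: 1.003
grip_force: 0.0
time: 2.85
ee_pos: [0.4331, 0.1186, 0.2058]
tcp_rot: [3.141, 0.001, 1.797]
contact_force: [-0.1, 0.0, 0.1]
width: 0.995
grip_force: 0.0
t 2.85 pos [0.4331 0.1186 0.2058] yaw 102.98 F [-0.1  0.   0.1] Tq [-0.06  0.03  0.01] w 0.995 g 0.0
shift [-0.2485  0.0508  0.046 ] turn [ 0.0009  0.0006 -0.0038]
```

```bash
python3 -m crank '[1,-0.04,0.008,0,0,0,0,1,-0.045,0.009,0,0,0,0,1,-0.045,0.009,0,0,0,0,1,-0.045,0.009,0,0,0,0,1,-0.04,0.009,0,0,0,0,1,-0.025,0.006,0.02,0,0,0,1,-0.008,0.001,0.026,0,0,0,1,0,0,0,0,0,0,1,0,0,0,0,0,0]'
python3 -c "
from h import *
to(.5385,-.1122,.091,103.2)
im=camera('top')[200:290,260:380];cv2.imwrite('pics/g1.png',cv2.resize(im,None,fx=5,fy=5)[:,:,::-1])"
```

```text
time: 3.75
ee_pos: [0.5379, -0.1083, 0.1595]
tcp_rot: [-3.141, -0.001, 1.801]
contact_force: [0.1, -0.3, 0.0]
width: 1.003
grip_force: 0.0
t 3.75 pos [ 0.5379 -0.1083  0.1595] yaw 103.16 F [ 0.1 -0.3  0. ] Tq [-0.1   0.01 -0.02] w 1.003 g 0.0
shift [-0.004  -0.0003  0.0684] turn [-0.0008 -0.0008 -0.0006]
```

View pics/g1.png

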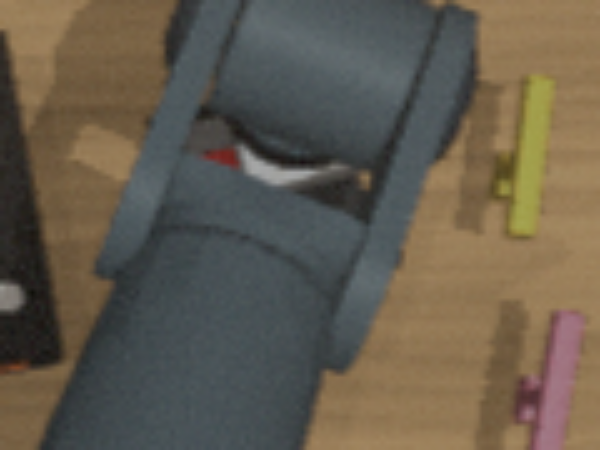

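The picture shows the arm covering the key, with a sliver of red between the fingers at crop (220,158). So I go down on the measured pose and grip.

```bash
python3 -m crank '[1,-0.002,0,0.025,0,0,0,1,-0.002,0,0.033,0,0,0,1,0,0,0.01,0,0,0,1,0,0,0,0,0,0,0,0,0,0,0,0,0,0,0,0,0,0,0,0,0,0,0,0,0,0,0,0,0,0,0,0,0,0,0,0,0,0,0,0,0]'
python3 -c "
from h import *
to(.5385,-.1122,.091,103.2)"
```

```text
time: 4.7
ee_pos: [0.5394, -0.1126, 0.0919]
tcp_rot: [3.141, 0.0, 1.801]
contact_force: [-0.4, 0.3, -1.1]
width: 0.61
grip_force: 0.0
t 4.7 pos [ 0.5394 -0.1126  0.0919] yaw 103.17 F [-0.4  0.3 -1.1] Tq [-0.07  0.08  0.02] w 0.61 g 0.0
shift [ 0.0006 -0.0007  0.0009] turn [ 0.0005  0.0004 -0.0006]
```

Fingers are slow; keep closing.

```bash
python3 -m crank '[0,0,0,0,0,0,0,0,0,0,0,0,0,0,0,0,0,0,0,0,0,0,0,0,0,0,0,0,0,0,0,0,0,0,0,0,0,0,0,0,0,0,0,0,0,0,0,0,0,0,0,0,0,0,0,0,0,0,0,0,0,0,0]'
python3 -c "
from h import *
to(.5385,-.1122,.091,103.2)"
```

```text
time: 5.6
ee_pos: [0.5391, -0.1125, 0.0914]
tcp_rot: [-3.142, -0.0, 1.801]
contact_force: [0.4, 0.7, -0.9]
width: 0.169
grip_force: 30.0
t 5.6 pos [ 0.5391 -0.1125  0.0914] yaw 103.17 F [ 0.4  0.7 -0.9] Tq [-0.05 -0.01  0.01] w 0.169 g 30.0
shift [ 0.0004 -0.0005  0.0004] turn [-0.     -0.0001 -0.0006]
```

```bash
python3 -m crank '[0,0,0,-0.01,0,0,0,0,0,0,-0.025,0,0,0,0,0,0,-0.035,0,0,0,0,0,0,-0.035,0,0,0,0,0,0,-0.03,0,0,0,0,0,0,-0.015,0,0,0,0,0,0,0,0,0,0]'
python3 -c "
from h import *
to(.505,.1225,.241,99.3)"
```

```text
time: 6.3
ee_pos: [0.5403, -0.113, 0.2441]
tcp_rot: [3.138, 0.003, 1.801]
contact_force: [0.6, -0.3, -1.1]
width: 0.173
grip_force: 30.0
t 6.3 pos [ 0.5403 -0.113   0.2441] yaw 103.17 F [ 0.6 -0.3 -1.1] Tq [-0.04 -0.02  0.05] w 0.173 g 30.0
shift [0.2374 0.0193 0.0025] turn [0.0039 0.0027 0.0675]
```

```bash
python3 -m crank '[0,0.02,0.0016,0,0,0,0,0,0.04,0.0032,0,0,0,0,0,0.045,0.0037,0,0,0,0,0,0.045,0.0037,0,0,0,0,0,0.042,0.0035,0,0,0,0,0,0.03,0.0025,0,0,0,0,0,0.0154,0.0011,0,0,0,0,0,0,0,0,0,0,0.0675,0,0,0,0,0,0,0,0,0,0,0,0,0,0]'
python3 - <<'E'
from h import *
to(.505,.1225,.2,99.3)
im=np.mean([camera("side").astype(float) for _ in range(4)],0).astype(np.uint8)
cv2.imwrite('pics/s2.png',cv2.resize(im[90:240,180:330],None,fx=4,fy=4,interpolation=cv2.INTER_CUBIC)[:,:,::-1])
def proj(n,p):
    m=camera_model(n);K=np.array(m["K"]);T=np.array(m["T"]);q=np.linalg.inv(T)@[*p,1];q=K@(q[:3]*[1,-1,-1]);return q[:2]/q[2]
s=state();e=s["ee_pos"]
for nm,dz in(("bar",.019),("tip",-.0864)): 
    u=proj("side",e+[0,0,dz]);print(nm,u,(u-[180,90])*4)
E
```

```text
time: 7.3
ee_pos: [0.5031, 0.1229, 0.2399]
tcp_rot: [-3.139, -0.0, 1.734]
contact_force: [-0.1, -0.0, -1.9]
width: 0.168
grip_force: 30.0
t 7.3 pos [0.5031 0.1229 0.2399] yaw 99.37 F [-0.1 -0.  -1.9] Tq [-0.05  0.01  0.  ] w 0.168 g 30.0
shift [-0.0007  0.0019  0.0398] turn [-0.0027 -0.0003  0.0011]
bar [240.19360939 129.2669882 ] [240.77443755 157.06795282]
tip [241.63529892 162.54169077] [246.54119569 290.16676307]
```

View pics/s2.png

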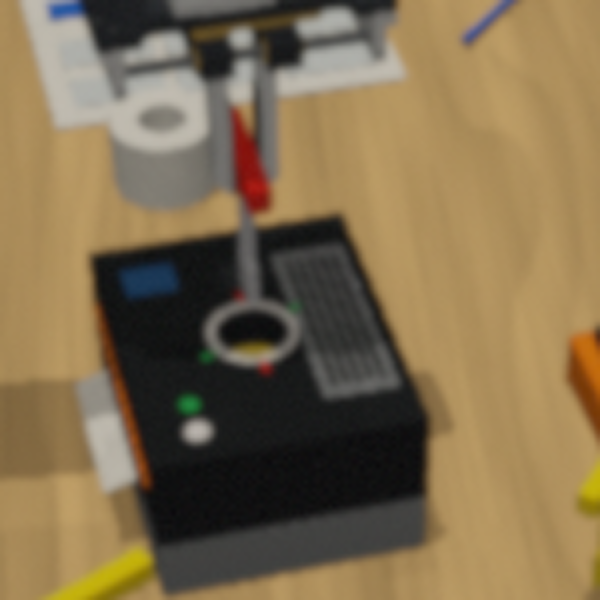

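The blade's lower end is at about crop (250,293), above and just behind the rim centre (252,332). I'll measure the blade and bar end numerically against the predicted pixels.

Run:
```python
from h import *
im=np.mean([camera("side").astype(float) for _ in range(6)],0).astype(np.uint8)
def proj(n,p):
    m=camera_model(n);K=np.array(m["K"]);T=np.array(m["T"]);q=np.linalg.inv(T)@[*p,1];q=K@(q[:3]*[1,-1,-1]);return q[:2]/q[2]
s=state();e=s["ee_pos"];a=s["tcp_rot"][2];ux=np.array([np.cos(a),np.sin(a),0]);uy=np.array([-np.sin(a),np.cos(a),0])
C=e+[0,0,.019]
h=hsv(im).astype(int);m=red(im);m[:115]=0;m[142:]=0;m[:,:230]=0;m[:,252:]=0
ys,xs=np.nonzero(m);print("red rows",ys.min(),ys.max(),"cols",xs.min(),xs.max())
for dx in(-.008,.008):
    for dz in(-.01,.01):
        print("near end corner",dx,dz,proj("side",C-.045*ux+dx*uy+[0,0,dz]).round(1))
for y in range(134,143): 
    c=np.nonzero(m[y])[0]; print(y,c.min() if len(c) else None,c.max() if len(c) else None)
g=cv2.cvtColor(im,cv2.COLOR_RGB2GRAY)
for y in range(142,168,2): print(y,g[y,234:252])
for dz in(-.06,-.07,-.08,-.0864):
    print(dz,[proj("side",e+[0,0,dz]+k*.013*ux).round(1) for k in(-1,0,1)])
```

```text
red rows 119 141 cols 239 246
near end corner -0.008 -0.01 [247.9 142.7]
near end corner -0.008 0.01 [247.7 136. ]
near end corner 0.008 -0.01 [241.4 143.8]
near end corner 0.008 0.01 [241.1 137. ]
134 240 245
135 240 246
136 240 246
137 240 246
138 241 246
139 242 246
140 242 246
141 243 245
142 None None
142 [152 153 154 154 149 135 111  89  76  75  83  91 100 118 138 150 153 153]
144 [149 151 154 155 151 138 116 100 100 114 130 140 143 146 146 142 136 134]
146 [142 142 144 141 135 124 107  99  98  98  99 100  98  93  83  72  63  58]
148 [86 82 78 71 65 70 84 93 94 81 55 36 29 27 27 25 26 23]
150 [24 22 22 23 34 60 84 94 94 80 53 30 22 22 21 20 18 19]
152 [20 20 19 22 35 59 84 95 94 81 55 29 22 25 29 33 37 38]
154 [21 19 20 22 31 53 77 94 99 87 62 35 28 41 58 67 68 66]
156 [ 23  24  26  26  33  51  73  91 102  97  78  50  30  34  54  69  71  63]
158 [22 26 25 27 33 47 68 85 96 98 85 56 30 27 39 58 69 68]
160 [22 23 27 27 31 41 62 81 92 95 84 55 27 19 25 40 59 69]
162 [20 21 24 26 31 38 53 72 88 95 84 54 28 18 21 28 47 65]
164 [18 23 24 34 47 61 72 81 92 99 92 72 54 46 39 32 35 51]
166 [ 45  61  76  89  98 103 103 103 102 103 104 103 100  97  97  90  78  67]
-0.06 [array([242.5, 157.5]), array([241.3, 154.3]), array([240.2, 151.3])]
-0.07 [array([242.6, 160.5]), array([241.5, 157.4]), array([240.3, 154.3])]
-0.08 [array([242.8, 163.5]), array([241.6, 160.4]), array([240.4, 157.3])]
-0.0864 [array([242.8, 165.5]), array([241.7, 162.3]), array([240.5, 159.2])]
```

```bash
python3 -c "
from h import *
to(.5053,.1215,.182,99.3)"
```

```text
t 7.8 pos [0.5039 0.1229 0.2415] yaw 99.3 F [-0.4 -1.  -1.1] Tq [-0.1   0.02 -0.01] w 0.166 g 30.0
shift [-0.0016  0.0011  0.0595] turn [ 0.0001  0.     -0.0001]
```

```bash
python3 -m crank '[0,-0.0016,0.0011,0.01,0,0,0,0,0,0,0.02,0,0,0,0,0,0,0.02,0,0,0,0,0,0,0.009,0,0,0,0,0,0,0,0,0,0,0,0,0,0,0,0,0]'
python3 -c "
from h import *
to(.5053,.1215,.162,99.3)"
```

```text
time: 8.4
ee_pos: [0.5056, 0.1216, 0.1829]
tcp_rot: [3.141, 0.0, 1.733]
contact_force: [-0.2, -0.1, -1.8]
width: 0.171
grip_force: 30.0
t 8.4 pos [0.5056 0.1216 0.1829] yaw 99.3 F [-0.2 -0.1 -1.8] Tq [-0.08  0.06  0.03] w 0.171 g 30.0
shift [-0.     -0.0003  0.0209] turn [ 0.0007  0.0001 -0.    ]
```

```bash
for i in 1; do python3 -m crank '[0,0,0,0.003,0,0,0,0,0,0,0.003,0,0,0,0,0,0,0.003,0,0,0,0,0,0,0,0,0,0]'; python3 -m crank '[0,0,0,0.003,0,0,0,0,0,0,0.002,0,0,0,0,0,0,0,0,0,0]'; done
python3 -c "
from h import *
to(.5053,.1215,.162,99.3)"
```

```text
time: 8.8
ee_pos: [0.5049, 0.1216, 0.1731]
tcp_rot: [-3.141, -0.0, 1.733]
contact_force: [-0.2, -0.3, -1.5]
width: 0.166
grip_force: 30.0
time: 9.1
ee_pos: [0.505, 0.1216, 0.168]
tcp_rot: [-3.141, -0.0, 1.733]
contact_force: [-0.7, 0.4, -1.5]
width: 0.167
grip_force: 30.0
t 9.1 pos [0.505  0.1216 0.168 ] yaw 99.3 F [-0.7  0.4 -1.5] Tq [-0.09  0.08  0.03] w 0.167 g 30.0
shift [-0.0002  0.0003  0.006 ] turn [-0.0007 -0.0001 -0.0001]
```

The tip is now 8 mm below the lock's top with no contact force, so the blade is inside the slot. Next I go to the floor and press gently.

```bash
python3 -m crank '[0,0,0,0.003,0,0,0,0,0,0,0.003,0,0,0,0,0,0,0,0,0,0]';  python3 -m crank '[0,0,0,0.003,0,0,0,0,0,0,0,0,0,0]'; python3 -m crank '[0,0,0,0.003,0,0,0,0,0,0,0,0,0,0]'
python3 -c "
from h import *
to(.5053,.1215,.152,99.3)"
```

```text
time: 9.4
ee_pos: [0.5048, 0.1216, 0.1618]
tcp_rot: [-3.141, -0.0, 1.733]
contact_force: [0.8, -0.7, -1.8]
width: 0.17
grip_force: 30.0
time: 9.6
ee_pos: [0.5056, 0.1216, 0.1598]
tcp_rot: [3.141, 0.0, 1.733]
contact_force: [0.3, -0.6, 1.5]
width: 0.168
grip_force: 30.0
time: 9.8
ee_pos: [0.5056, 0.1216, 0.1569]
tcp_rot: [3.141, 0.0, 1.733]
contact_force: [-0.6, 0.2, 4.0]
width: 0.169
grip_force: 30.0
t 9.8 pos [0.5056 0.1216 0.1569] yaw 99.3 F [-0.6  0.2  4. ] Tq [-0.07  0.36  0.03] w 0.169 g 30.0
shift [-0.0001 -0.0003  0.0049] turn [ 0.0009  0.0001 -0.0001]
```

```bash
python3 -m crank '[0,0,0,0.003,0,0,0,0,0,0,0.0025,0,0,0,0,0,0,0.001,0,0,0,0,0,0,0,0,0,0]'
python3 -c "
from h import *
to(.5053,.1215,.150,99.3)"
```

```text
time: 10.2
ee_pos: [0.5058, 0.1216, 0.1513]
tcp_rot: [3.14, 0.0, 1.733]
contact_force: [-3.1, 0.7, 8.6]
width: 0.168
grip_force: 30.0
t 10.2 pos [0.5058 0.1216 0.1513] yaw 99.3 F [-3.1  0.7  8.6] Tq [-0.09  0.76 -0.02] w 0.168 g 30.0
shift [-0.0001 -0.0005  0.0013] turn [0.0012 0.0002 0.0001]
```

Force 8.6 + 1.7 N means about 7.8 mm of press. Now I turn clockwise and check as I go.

```bash
python3 -m crank '[0,0,0,0,0,0,0.08,0,0,0,0,0,0,0.08,0,0,0,0,0,0,0.08,0,0,0,0,0,0,0.08,0,0,0,0,0,0,0]'
python3 -c "
from h import *
to(.5058,.1216,.1513,99.3)"
```

```text
time: 10.7
ee_pos: [0.5055, 0.1215, 0.1513]
tcp_rot: [3.141, 0.0, 1.412]
contact_force: [-2.6, -0.4, 8.9]
width: 0.166
grip_force: 30.0
t 10.7 pos [0.5055 0.1215 0.1513] yaw 80.9 F [-2.6 -0.4  8.9] Tq [-0.22  0.91 -0.02] w 0.166 g 30.0
shift [0.0002 0.0002 0.    ] turn [ 0.0004  0.0005 -0.3212]
```

```bash
python3 -m crank '[0,0,0,0,0,0,0.1,0,0,0,0,0,0,0.1,0,0,0,0,0,0,0.1,0,0,0,0,0,0,0.1,0,0,0,0,0,0,0.1,0,0,0,0,0,0,0.1,0,0,0,0,0,0,0.1,0,0,0,0,0,0,0]'
python3 -c "
from h import *
to(.5058,.1216,.1513,99.3)"
python3 -m crank '[0,0,0,0,0,0,0.05,0,0,0,0,0,0,0.05,0,0,0,0,0,0,0]'
python3 -c "
from h import *
to(.5058,.1216,.1513,99.3)"
```

```text
time: 11.5
ee_pos: [0.505, 0.1217, 0.1511]
tcp_rot: [-3.141, 0.001, 0.712]
contact_force: [-4.1, -0.2, 8.0]
width: 0.168
grip_force: 30.0
t 11.5 pos [0.505  0.1217 0.1511] yaw 40.77 F [-4.1 -0.2  8. ] Tq [-0.07  1.26 -0.08] w 0.168 g 30.0
shift [ 0.0006  0.0006 -0.0002] turn [-1.0000e-03  4.0000e-04 -1.0215e+00]
time: 11.8
ee_pos: [0.505, 0.1217, 0.1511]
tcp_rot: [-3.141, 0.001, 0.612]
contact_force: [-3.9, 0.4, 8.7]
width: 0.169
grip_force: 30.0
t 11.8 pos [0.505  0.1217 0.1511] yaw 35.09 F [-3.9  0.4  8.7] Tq [-0.05  1.27 -0.03] w 0.169 g 30.0
shift [ 0.0006  0.0006 -0.0002] turn [-1.0000e-03  4.0000e-04 -1.1206e+00]
```

Turned 1.12 rad so far, but up to 0.1 rad of that is play. I keep going until the stop torque shows.

```bash
python3 -m crank '[0,0,0,0,0,0,0.04,0,0,0,0,0,0,0.03,0,0,0,0,0,0,0]'
python3 -c "
from h import *
to(.5058,.1216,.1513,99.3)"
python3 -m crank '[0,0,0,0,0,0,0.03,0,0,0,0,0,0,0]'
python3 -c "
from h import *
to(.5058,.1216,.1513,99.3)"
```

```text
time: 12.1
ee_pos: [0.505, 0.122, 0.1511]
tcp_rot: [-3.14, 0.001, 0.543]
contact_force: [-5.0, 1.0, 8.8]
width: 0.17
grip_force: 30.0
t 12.1 pos [0.505  0.122  0.1511] yaw 31.1 F [-5.   1.   8.8] Tq [0.21 1.24 0.06] w 0.17 g 30.0
shift [ 0.0005  0.0008 -0.0002] turn [-1.4000e-03 -2.0000e-04 -1.1904e+00]
time: 12.3
ee_pos: [0.5049, 0.1222, 0.151]
tcp_rot: [-3.14, 0.0, 0.513]
contact_force: [-4.2, 1.7, 8.3]
width: 0.165
grip_force: 30.0
t 12.3 pos [0.5049 0.1222 0.151 ] yaw 29.38 F [-4.2  1.7  8.3] Tq [0.39 1.32 0.1 ] w 0.165 g 30.0
shift [ 0.0005  0.001  -0.0003] turn [-1.7000e-03 -6.0000e-04 -1.2203e+00]
```

```bash
python3 -m crank '[0,0,0,0,0,0,0.03,0,0,0,0,0,0,0]'
python3 -c "
from h import *
to(.5058,.1216,.1513,99.3)"
python3 -m crank '[0,0,0,0,0,0,0.02,0,0,0,0,0,0,0]'
python3 -c "
from h import *
to(.5058,.1216,.1513,99.3)"
```

```text
time: 12.5
ee_pos: [0.5049, 0.1224, 0.1511]
tcp_rot: [-3.14, 0.0, 0.483]
contact_force: [-4.9, 1.7, 8.4]
width: 0.165
grip_force: 30.0
t 12.5 pos [0.5049 0.1224 0.1511] yaw 27.67 F [-4.9  1.7  8.4] Tq [0.5  1.34 0.15] w 0.165 g 30.0
shift [ 0.0005  0.0011 -0.0002] turn [-1.9000e-03 -9.0000e-04 -1.2501e+00]
time: 12.7
ee_pos: [0.505, 0.1224, 0.1511]
tcp_rot: [-3.14, 0.0, 0.464]
contact_force: [-4.1, 2.6, 9.4]
width: 0.169
grip_force: 30.1
t 12.7 pos [0.505  0.1224 0.1511] yaw 26.56 F [-4.1  2.6  9.4] Tq [0.52 1.29 0.27] w 0.169 g 30.1
shift [ 0.0004  0.0011 -0.0002] turn [-1.7000e-03 -9.0000e-04 -1.2696e+00]
```

The resisting torque is rising (0.27 N m), so the lock is at its stop. Now I let the lock rise.

```bash
python3 -m crank '[0,0,0,-0.002,0,0,0,0,0,0,-0.002,0,0,0,0,0,0,-0.002,0,0,0,0,0,0,0,0,0,0]'
python3 -c "
from h import *
to(.5048,.1216,.1585,99.3)"
python3 -m crank '[0,0,0,-0.0015,0,0,0,0,0,0,0,0,0,0]'
python3 -c "
from h import *
to(.5048,.1216,.1585,99.3)"
```

```text
time: 13.1
ee_pos: [0.5047, 0.1223, 0.1564]
tcp_rot: [-3.14, 0.001, 0.464]
contact_force: [-3.3, 2.2, 4.4]
width: 0.168
grip_force: 30.1
t 13.1 pos [0.5047 0.1223 0.1564] yaw 26.57 F [-3.3  2.2  4.4] Tq [0.64 0.98 0.25] w 0.168 g 30.1
shift [-0.0003  0.0006 -0.0021] turn [-1.8000e-03 -6.0000e-04 -1.2693e+00]
time: 13.3
ee_pos: [0.5048, 0.1221, 0.1574]
tcp_rot: [-3.14, 0.001, 0.463]
contact_force: [-4.2, 2.9, 3.6]
width: 0.17
grip_force: 30.1
t 13.3 pos [0.5048 0.1221 0.1574] yaw 26.55 F [-4.2  2.9  3.6] Tq [0.79 1.03 0.24] w 0.17 g 30.1
shift [-0.0002  0.0005 -0.0011] turn [-1.6000e-03 -5.0000e-04 -1.2698e+00]
```

```bash
python3 -m crank '[0,0,0,-0.0012,0,0,-0.04,0,0,0,0,0,0,0]'
python3 -c "
from h import *
to(.5048,.1216,.1585,99.3)"
python3 -m crank '[0.3,0,0,0,0,0,0,0.3,0,0,0,0,0,0,0.3,0,0,0,0,0,0,0.3,0,0,0,0,0,0,0.5,0,0,0,0,0,0,0.6,0,0,0,0,0,0,0.6,0,0,0,0,0,0,0.6,0,0,0,0,0,0,0.6,0,0,0,0,0,0]'
python3 - <<'E'
from h import *
to(.5048,.1216,.1585,99.3)
im=camera("side")
cv2.imwrite('pics/s3.png',cv2.resize(im[90:240,180:330],None,fx=4,fy=4,interpolation=cv2.INTER_CUBIC)[:,:,::-1])
E
```

```text
time: 13.5
ee_pos: [0.5047, 0.122, 0.1583]
tcp_rot: [-3.14, 0.001, 0.503]
contact_force: [-3.7, 3.1, 2.7]
width: 0.167
grip_force: 30.0
t 13.5 pos [0.5047 0.122  0.1583] yaw 28.8 F [-3.7  3.1  2.7] Tq [0.88 1.17 0.05] w 0.167 g 30.0
shift [-0.0001  0.0004 -0.0002] turn [-1.8000e-03 -3.0000e-04 -1.2305e+00]
time: 14.4
ee_pos: [0.5052, 0.1216, 0.1587]
tcp_rot: [3.142, -0.0, 0.503]
contact_force: [-0.3, 0.9, -0.4]
width: 0.598
grip_force: 0.0
t 14.4 pos [0.5052 0.1216 0.1587] yaw 28.83 F [-0.3  0.9 -0.4] Tq [-0.08  0.15 -0.01] w 0.598 g 0.0
shift [-0.0004 -0.0002  0.0002] turn [ 1.00e-04 -0.00e+00 -1.23e+00]
```

View pics/s3.png

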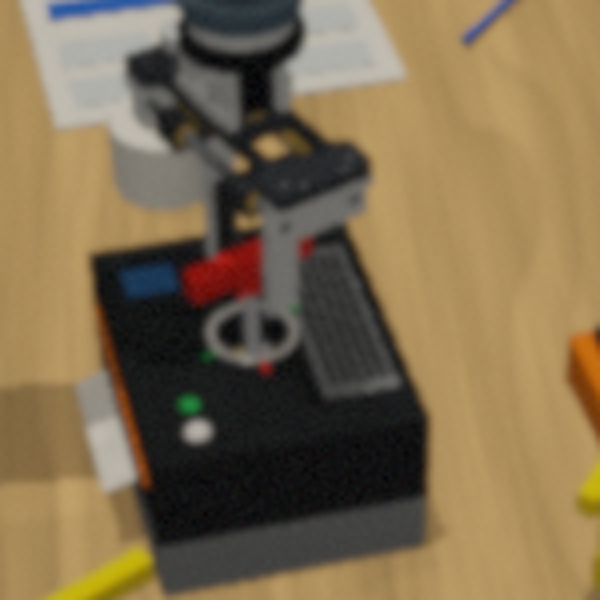

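The key stands in the lock with its bar from about (190,285) to (310,245), and the fingers are clear of it. I retreat straight up and then aside.

```bash
python3 -m crank '[0.6,0,0,-0.01,0,0,0,0.6,0,0,-0.02,0,0,0,0.6,0,0,-0.03,0,0,0,0.6,0,0,-0.035,0,0,0,0.6,0,0,-0.03,0,0,0,0.6,0,0,-0.01,0,0,0]'
python3 -m crank '[0.6,0.01,-0.02,0,0,0,0,0.6,0.02,-0.03,0,0,0,0,0.6,0.02,-0.04,0,0,0,0,0.6,0.02,-0.04,0,0,0,0,0.6,0.02,-0.04,0,0,0,0,0.6,0.02,-0.03,0,0,0,0,0.6,0.01,-0.02,0,0,0,0,0.6,0,0,0,0,0,0,0.6,0,0,0,0,0,0]'
python3 - <<'E'
from h import *
to(.5,.12,.26,99.3)
for n in("top","side"):
    im=camera(n); m=red(im); x0,y0,x1,y1=(195,215,265,275) if n=="top" else (215,140,265,185)
    b=np.zeros_like(m);b[y0:y1,x0:x1]=1;m&=b
    for s,c,k in blobs(m,20):
        p=np.array([onz(n,q[::-1],.19) for q in np.argwhere(k)]);v=np.linalg.svd(p-p.mean(0))[2][0]
        print(n,s,p.mean(0).round(4),np.degrees(np.arctan2(v[1],v[0])).round(1),np.ptp((p-p.mean(0))@v).round(4))
a,b=camera("top")[200:290,180:280],camera("side")[120:210,190:290]
cv2.imwrite('pics/f.png',cv2.resize(np.hstack([a,b]),None,fx=4,fy=4,interpolation=cv2.INTER_CUBIC)[:,:,::-1])
E
```

```text
time: 15.05
ee_pos: [0.5068, 0.1217, 0.2983]
tcp_rot: [3.138, -0.006, 0.503]
contact_force: [0.1, -0.4, 0.4]
width: 0.601
grip_force: 0.0
time: 15.95
ee_pos: [0.5039, 0.3719, 0.2926]
tcp_rot: [3.141, 0.002, 0.504]
contact_force: [-0.7, -0.6, 0.7]
width: 0.603
grip_force: 0.0
t 15.95 pos [0.5039 0.3719 0.2926] yaw 28.86 F [-0.7 -0.6  0.7] Tq [-0.08  0.2  -0.06] w 0.603 g 0.0
shift [-0.1249  0.2187  0.0329] turn [-8.0000e-04  1.8000e-03 -1.2294e+00]
top [215 227  21  31 164] [0.5026 0.1217 0.19  ] -150.5 0.0899
side [225 146  34  20 348] [0.5021 0.109  0.19  ] -144.3 0.1033
```

View pics/f.png

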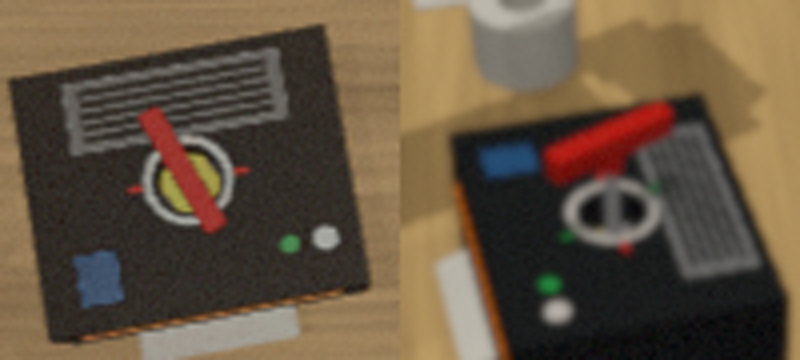

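The key stands upright over the well, with the bar at 29.5°. That is 1.22 rad turned, so at least 1.1 rad after the play. The spring force fell as expected while the lock rose, so I hand in.

```bash
python3 -c "
from workcell import *
print(finish_job())"
```

```text
the job is handed in; nothing more can be done
None
```

The job is handed in at about 16 s, though no verdict came back: the red key stands released and upright in the lock, which I pushed down, turned clockwise to its stop (about 1.12 rad) and let spring back up.

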